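# Point-and-check before powering a test board

## Robot

A 6-joint arm with a two-finger parallel gripper is mounted at the origin on the work surface. World frame = base frame: x ahead of the robot, y to its left, z up, the work surface at z = 0. Lengths are in m, angles in rad, forces in N, time in s.
With the tool pointing down it reaches from about 0.35 to 0.975 m from the base axis. Payload 7.1 kg.
Tool frame: the origin (TCP) lies between the finger pads; the fingertips stand 22 mm ahead of it and the grasp point (between the pads) lies 3 mm ahead of it; y points along the fingers, z is the direction in which the jaws open and shut, and the axes are right-handed (so a half turn about y gives the same grasp; the last joint's range is limited). The gripper opens to 88 mm and grips with 3 to 60 N. Pads are 20 mm wide; open, the fingers measure 115 mm over their backs; the gripper's body (75 mm by 178 mm) begins 61 mm behind the grasp point.
Start: joints at [-1.25, 0.423, 1.63, -0, 1.089, -0.019], TCP at [0.208, -0.589, 0.245] pointing down, gripper open.
Joint ranges: [-3, 3], [-0.9, 2.11], [0.09, 2.58], [-1.31, 4.45], [0.11, 2.69], [-2.54, 2.54]. Speed limits (rad/s): [2.39, 2.39, 3.01, 3.14, 3.14, 3.14].

## Interface

Orientations are given as a unit quaternion [x, y, z, w].
In Python, from plant import * gives the robot as it stands.
- The arm moves only by the shell command python3 -m creep 'ROWS' [FORCE]. ROWS is text: rows parted by semicolons, each of 7 numbers parted by spaces: the shift along the tool's x, y, z in m, then the turn, a rotation vector about the tool's x, y, z in rad, then the finger opening in m, from 0 to 0.0878. A call has 1 to 10 rows; each row is the pose to reach, as a shift and turn from the pose commanded when the call began, along the tool's axes at that moment; what a row does not reach only later rows make up. A row lasts 1/12 s, in which the tool goes at most 41.7 mm and 7.16 degrees, less where a joint would pass 70% of its speed; a pose out of reach is approached as far as the arm can. A call with a gripper value outside its range is refused whole. The fingers move at their own pace and stop on an object; FORCE is the grip in N (left out, the last holds). Time passes only in rows, so rows that repeat a pose let the fingers close. It gives the time, the measured TCP pose, the force and the opening at its end, in the units of the state.
- state(): the state, without advancing time (a new reading comes with each control period).
- camera(name): name is "scene" or "top" or "wrist"; returns a dict with "pixels" (400x640x3 uint8, red, green, blue), "mtx" (3x3 intrinsics, pixels), "k1" (the pictures are not rectified: a ray, as slopes to the right and down, at radius r is drawn at 1 + k1 r^2 times it, then the intrinsics apply), "R" (3x3) and "t" (3): a world point X has camera coordinates R X + t. Camera axes: x right, y down, z forward; pixel columns grow to the right and rows downward; lengths in m; the calibration is good to about 2 mm. A picture is of the moment at which its call begins. There is no depth.
- close_job(): hands the job in, once; it reports no verdict.
Trained networks look in a picture, given as the dict that the camera call returned (one of the last four; its "shot" number tells which), for a name from the list of things; names that differ only in an ending like _2 or _b are one class to them, and where a whole thing is asked for, a point or a joint stands for the part that bears it (a point fixed in the world has none). Each returns a list of dicts, best first, with "conf" (0 to 1); they miss things now and then, are a little off and sometimes report something else, mostly with a low value. They report only what shows in the picture. A call takes as long as a camera call. They do not tell look-alikes from the thing itself.
- masks_of(picture, name): "pixels" (400x640 bool, what is visible of it).
- mark_of(picture, name): "xyz" ([x, y, z] in m, in world coordinates, good to about 4 mm: a listed point, or the origin of a listed thing).
The state is a dict: "time_s": time; "joint_pos": joint angles; "qvel": joint speeds; "effort": joint torques, N m; "tcp_pos": TCP position; "orientation": TCP orientation; "contact_force": force on the tool from outside, world axes, zero at the start; "wrist_torque": the same for the moment, N m; "grip_width": finger opening in m.
Only numpy, scipy, OpenCV 4.12 (cv2) and the standard library are available. Lean on these libraries where they do the work, as an engineer would, in place of code of your own. Each camera call takes 0.05 s, during which the arm holds its last target. There are 200 camera calls.

## Task

Do the point-and-check before powering up the test board: hold the fingertips one to three centimetres above the regulator (the module with the finned heat sink) for a good two seconds, then in the same way above the capacitor module (the one with two round cans). Only then press the flat round power button on the test base fully in, so that it stays in, and draw back. The modules and their board are static-sensitive and must not be touched, do not bring the fingertips down over the two other modules, and leave the selector knob and the loose things on the bench as they are.

Things in the scene. Friction and masses are not known exactly. Their poses are not given: they have to be found in the camera images.
- test_base: Painted grey test base standing fixed on the bench, 210 mm (its x) by 300 mm (its y), top face 60 mm above the bench. Origin: centre of its underside, on the bench; z up. Along its +y end runs an aluminium control panel with the power button and the selector knob; on the rest lies the green carrier board.
- carrier: Green carrier board, 190 x 184 mm, fixed on the test base with its upper face 70 mm above the bench, centred 45 mm towards -y of the base's centre. This body's origin and axes are those of the test base. It has four equal places for plug-in modules, at x = -42 or +42 mm and y = -89 or -1 mm in the base's frame, each with two black socket strips reaching to 78.5 mm above the bench. Which module stands in which place differs from board to board.
- regulator: The regulator: a plug-in module on its own small green board 50 x 46 mm (x, y), 2 mm thick. Origin: centre of the underside of that board, z up; its axes are parallel to the test base's. Loose: it only stands on its two socket strips. It carries an aluminium heat sink with seven upright fins, 40 x 40 mm, whose top is 28 mm above the origin.
- regulator_top (a point): Centre of the top of the regulator's finned heat sink (about 106.5 mm above the bench).
- capacitors: The capacitor module: a plug-in module on its own small green board 50 x 46 mm (x, y), 2 mm thick. Origin: centre of the underside of that board, z up; its axes are parallel to the test base's. Loose: it only stands on its two socket strips. It carries two equal upright round cans side by side along y, each 21 mm in diameter, black with bare aluminium tops, 28 mm above the origin.
- capacitors_top (a point): Point midway between the two cans, level with their tops (about 106.5 mm above the bench).
- relay: The relay: a plug-in module on its own small green board 50 x 46 mm (x, y), 2 mm thick. Origin: centre of the underside of that board, z up; its axes are parallel to the test base's. Loose: it only stands on its two socket strips. It carries one plain black box, 26 x 30 mm, top 22 mm above the origin.
- relay_top (a point): Centre of the top of the relay's box.
- shield: The radio module: a plug-in module on its own small green board 50 x 46 mm (x, y), 2 mm thick. Origin: centre of the underside of that board, z up; its axes are parallel to the test base's. Loose: it only stands on its two socket strips. It carries a flat bright metal shielding can, 38 x 38 mm, top 8 mm above the origin.
- shield_top (a point): Centre of the top of the shielding can.
- power_button (a joint): Travel of the latching power button in metres: 0 = out (off), 0.006 = fully in (on). Pressed straight down; it resists with about 3 N all the way, then meets its stop, and stays where it is left.
- power_button_top (a point): Centre of the top of the power button: a plain grey round flat button 27 mm in diameter in a steel ring 36 mm in diameter, the one nearer the base's +x side on the control panel (30 mm, 103 mm in the base's frame). Its top is 74 mm above the bench when out and 68 mm when in, the ring's top is at 64 mm.
- selector_knob (a joint): Angle of the black selector knob (28 mm in diameter, with a white pointer line, top 77.5 mm above the bench) on the same panel, 80 mm from the power button towards the base's -x side. It is not part of the job.
- screwdriver: Screwdriver 170 mm long lying loose along its x beside the base's -y side, handle (26 mm thick) towards its -x. Origin: middle of its length, on the bench.
- parts_box: Open cardboard parts box, 100 x 70 mm, 35 mm high, loose beyond the screwdriver. Origin: centre of its underside.
- attenuator: Small loose aluminium block, 34 x 34 x 16 mm, with a brass connector at two ends, beside the base's +y side. Origin: centre of its underside.
- screw_dish: Small steel dish, 70 mm across, 22 mm high, loose beside the base's +y side. Origin: centre of its underside.
Not all that is in view belongs to the job. What is shaped like the regulator but orange is not meant.

How it is judged:
On the way, in this order (a step that is already met when the one before it is completed fails the run):
1. the fingertips have pointed at the regulator's heat sink, just above it, for two seconds (horizontal distance between the grasp point and regulator_top below 0.02 m and z of the grasp point in the frame of regulator_top between 0.015 and 0.062 m and value of joint power_button below 0.001 m), for 1.8 s.
2. then at the capacitor module, just above it, for two seconds (horizontal distance between the grasp point and capacitors_top below 0.02 m and z of the grasp point in the frame of capacitors_top between 0.015 and 0.062 m and value of joint power_button below 0.001 m), for 1.8 s.
3. then the power button has been pressed in (value of joint power_button above 0.0045 m), for 0.2 s.
At the end, for the whole second after the job is handed in: The power button is in by more than 4.5 of its 6 mm, all four modules stand upright in their places (within 4 mm) and the loose things are within 15 mm of where they were (value of joint power_button above 0.0045 m and distance of each of regulator, capacitors, relay, shield from where it was at the start of the episode below 0.004 m and angle between each of regulator, capacitors, relay, shield's own z axis and vertical below 0.1 rad and distance of each of screwdriver, parts_box, attenuator, screw_dish from where it was at the start of the episode below 0.015 m); the robot touches nothing.
It fails at once if the robot touches a module or the carrier board (contact force between any of the fingers, the arm and regulator above 0.3 N or contact force between any of the fingers, the arm and capacitors above 0.3 N or contact force between any of the fingers, the arm and relay above 0.3 N or contact force between any of the fingers, the arm and shield above 0.3 N or contact force between any of the fingers, the arm and carrier above 0.3 N).
It fails at once if a module is lifted, shifted or tipped (distance of any of regulator, capacitors, relay, shield from where it was at the start of the episode above 0.004 m).
It fails at once if the fingertips come down to within about 25 mm over the relay or the radio module ((horizontal distance between the grasp point and relay_top below 0.015 m and z of the grasp point in the frame of relay_top between 0.015 and 0.045 m) or (horizontal distance between the grasp point and shield_top below 0.015 m and z of the grasp point in the frame of shield_top between 0.015 and 0.045 m)).
It fails at once if the selector knob is touched (contact force between any of the fingers, the arm and selector_knob above 0.3 N).
It fails at once if a loose thing on the bench is moved (distance of any of screwdriver, parts_box, attenuator, screw_dish from where it was at the start of the episode above 0.015 m).
It also fails if it takes over 48 s, if anything falls off the work surface, if the arm or the gripper's body presses on something with over 40 N, if the wrist force passes 120 N, or if a joint passes its speed limit or range.

## Working session

There is one attempt and no reset: what is moved stays moved. The work goes in short steps, Python scripts to look and compute and a shell command to move; the robot and the scene stay as the last step left them, time stands still between calls to the robot, and variables do not carry over. Pictures are saved under pics/ and viewed, about 8 in all and at most 12, crops included, and the job is handed in when it is done.

```bash
mkdir -p pics; python3 - <<'E'
from plant import *
import cv2,numpy as np
s=state();print(s['time_s'],s['tcp_pos'],s['orientation'],s['grip_width'])
for c in ('top','scene'):
    p=camera(c);cv2.imwrite(f'pics/{c}1.png',p['pixels'][:,:,::-1])
    print(c,p['k1'],p['mtx'].tolist() if hasattr(p['mtx'],'tolist') else p['mtx'],p['t'])
    for n in ['test_base','regulator_top','capacitors_top','relay_top','shield_top','power_button_top','selector_knob','regulator','capacitors','screw_dish','attenuator','screwdriver','parts_box']:
        try: 
            for m in mark_of(p,n)[:3]: print(n,np.round(m['xyz'],4),round(m['conf'],2))
        except Exception as e: print(n,e)
E
```

```text
0.0 [ 0.20816145 -0.58876731  0.24389835] [-0.1196338   0.69745956 -0.69639259  0.11947919] 0.08768121045688151
top -0.0860802209114327 [[394.0275455916358, 0.0, 320.6128719801845], [0.0, 394.0275455916358, 200.14730008233286], [0.0, 0.0, 1.0]] [0.06059684 0.50900631 0.94622146]
test_base [ 0.5962 -0.0636  0.005 ] 0.81
test_base [ 0.5527 -0.0759  0.1064] 0.18
regulator_top [ 0.552  -0.0755  0.1029] 0.8
regulator_top [ 0.5812 -0.1611  0.0907] 0.75
regulator_top [ 0.357  -0.0386  0.0329] 0.68
capacitors_top [ 0.6363 -0.0523  0.1046] 0.87
relay_top [ 0.6582 -0.1338  0.1017] 0.94
shield_top [ 0.5808 -0.1611  0.0899] 0.87
power_button_top [0.5936 0.0452 0.0728] 0.48
selector_knob it knows: attenuator, capacitors, capacitors_top, carrier, parts_box, power_button_top, regulator, regulator_top, relay, relay_top, screw_dish, screwdriver, shield, shield_top, test_base
regulator [ 0.5523 -0.0727  0.0758] 0.66
regulator [ 0.3548 -0.0363  0.0009] 0.58
capacitors [ 0.6373 -0.0513  0.0773] 0.89
screw_dish [0.4857 0.1621 0.0027] 0.64
attenuator [ 0.6015  0.1669 -0.0009] 0.48
screwdriver [ 0.6938 -0.
[... 546 characters left out ...]
_top [ 0.6594 -0.1368  0.1001] 0.92
shield_top [ 0.5776 -0.1603  0.0853] 0.86
power_button_top [0.5938 0.0409 0.0728] 0.41
selector_knob it knows: attenuator, capacitors, capacitors_top, carrier, parts_box, power_button_top, regulator, regulator_top, relay, relay_top, screw_dish, screwdriver, shield, shield_top, test_base
regulator [ 0.5548 -0.0756  0.0778] 0.89
regulator [ 0.3524 -0.0387 -0.003 ] 0.5
regulator [ 0.7325 -0.3193 -0.0021] 0.38
capacitors [ 0.6339 -0.0518  0.0786] 0.77
screw_dish [ 0.4846  0.1601 -0.0007] 0.92
attenuator [0.5964 0.1714 0.003 ] 0.62
screwdriver [ 0.7007 -0.2391 -0.0017] 0.9
parts_box [ 7.319e-01 -3.165e-01  2.000e-04] 0.95
parts_box [ 0.6588 -0.134   0.1002] 0.4
```

```bash
cat > fit.py <<'E'
import numpy as np,cv2
from scipy.optimize import least_squares
M=[((-42,-1),[.5533,-.0745]),((42,-1),[.6357,-.0532]),((42,-89),[.6588,-.1353]),((-42,-89),[.5792,-.1607]),((0,0),[.594,-.0632]),((30,103),[.5937,.043])]
A=np.array([m[0] for m in M])/1000.;B=np.array([m[1] for m in M])
def T(p,q):
    c,s=np.cos(p[2]),np.sin(p[2]);return np.asarray(q)@np.array([[c,s],[-s,c]])+p[:2]
pose=least_squares(lambda p:(T(p,A)-B).ravel(),[.594,-.063,.27],loss='soft_l1',f_scale=.003).x
def W(x,y,z): return np.array([*T(pose,[x/1000,y/1000]),z/1000])
def proj(p,X):
    return cv2.projectPoints(np.array(X,float).reshape(-1,1,3),cv2.Rodrigues(np.array(p['R'],float))[0],np.array(p['t'],float),np.array(p['mtx'],float),np.array([p['k1'],0,0,0,0]))[0][:,0]
PTS={'reg':W(-42,-1,106.5),'cap':W(42,-1,106.5),'relay':W(42,-89,100.5),'shield':W(-42,-89,86.5),'btn':W(30,103,74),'knob':W(-50,103,77.5)}
E
python3 - <<'E'
from plant import *
from fit import *
print(pose,(T(pose,A)-B)*1000);print(PTS)
for c in ('top','scene'):
    p=camera(c);im=np.ascontiguousarray(p['pixels'][:,:,::-1])
    pts=proj(p,list(PTS.values()))
    base=proj(p,[W(x,y,60) for x,y in((-105,-150),(105,-150),(105,150),(-105,150))])
    cv2.polylines(im,[base.astype(int)],True,(0,0,255),1)
    for u in pts: cv2.drawMarker(im,tuple(int(round(v)) for v in u),(255,0,255),0,7,1)
    cv2.imwrite(f'pics/{c}2.png',im)
E
```

```text
[ 0.59403632 -0.06309405  0.28507027] [[ 0.71258312 -1.365133  ]
 [-1.07749784  0.95775743]
 [ 0.57029213 -1.39072919]
 [-0.43962691  0.38638039]
 [ 0.03631775  0.10595411]
 [ 0.15941129  1.1858157 ]]
{'reg': array([ 0.55401258, -0.07586513,  0.1065    ]), 'cap': array([ 0.6346225 , -0.05224224,  0.1065    ]), 'relay': array([ 0.65937029, -0.13669073,  0.1005    ]), 'shield': array([ 0.57876037, -0.16031362,  0.0865    ]), 'btn': array([0.59385941, 0.04418582, 0.074     ]), 'knob': array([0.51708806, 0.02168782, 0.0775    ])}
```

View pics/top2.png

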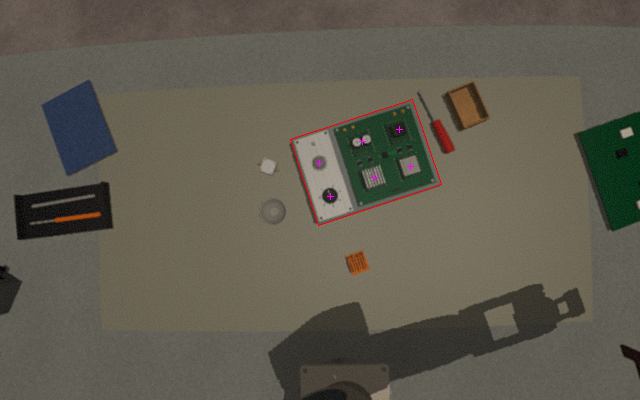

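View pics/scene2.png

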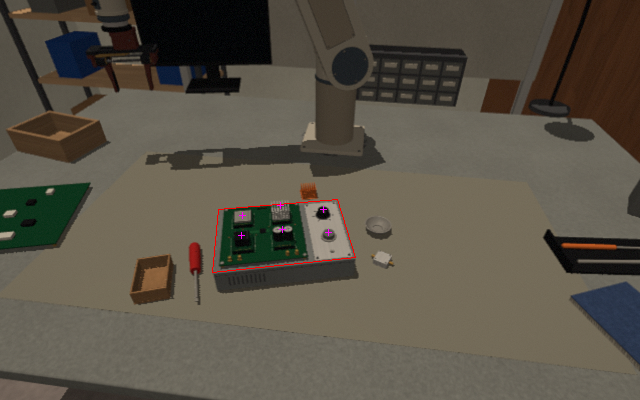

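```bash
cat > go.py <<'E'
from plant import *
from fit import *
import sys
from scipy.spatial.transform import Rotation as Ro
def go(name,z):
    s=state();R=Ro.from_quat(s['orientation']);t=PTS[name].copy();t[2]=z
    print(s['time_s'],s['tcp_pos'],s['contact_force'],s['grip_width'],'\n',R.as_matrix().round(3))
    print('local shift to',name,z,R.inv().apply(t-s['tcp_pos']).round(4))
if __name__=='__main__': go(sys.argv[1],float(sys.argv[2]))
E
python3 go.py reg .24
```

```text
1.4 [ 0.20833875 -0.5892543   0.24466722] [ 0.12317659 -0.14169021 -0.12229799] 0.08777779382947619 
 [[-0.943 -0.     0.333]
 [-0.333 -0.    -0.943]
 [ 0.    -1.     0.   ]]
local shift to reg 0.24 [-0.497   0.0046 -0.3688]
```

```bash
python3 -m creep '-.01 0 -.0074 0 0 0 0; -.03 0 -.022 0 0 0 0; -.055 0 -.041 0 0 0 0; -.08 0 -.059 0 0 0 0; -.105 0 -.078 0 0 0 0; -.13 0 -.096 0 0 0 0; -.155 0 -.115 0 0 0 0; -.18 0 -.134 0 0 0 0; -.205 0 -.152 0 0 0 0; -.23 0 -.171 0 0 0 0' 10
python3 -m creep '-.025 0 -.0185 0 0 0 0; -.05 0 -.037 0 0 0 0; -.075 0 -.056 0 0 0 0; -.1 0 -.074 0 0 0 0; -.125 0 -.093 0 0 0 0; -.15 0 -.111 0 0 0 0; -.175 0 -.13 0 0 0 0; -.2 0 -.148 0 0 0 0; -.22 0 -.163 0 0 0 0; -.23 0 -.171 0 0 0 0'
python3 go.py reg .15
```

```text
time_s: 2.23
tcp_pos: [0.3688, -0.3493, 0.2448]
orientation: [0.119, -0.697, 0.697, -0.12]
contact_force: [-0.6, 0.0, -0.6]
grip_width: 0.025
time_s: 3.07
tcp_pos: [0.5291, -0.1107, 0.2448]
orientation: [-0.12, 0.697, -0.697, 0.121]
contact_force: [-0.6, -0.9, 0.0]
grip_width: 0.0004
3.0667 [ 0.52906915 -0.11065839  0.24480829] [-0.57652936 -0.87005535  0.04674383] 0.00043160535023823587 
 [[-0.942  0.001  0.335]
 [-0.335  0.    -0.942]
 [-0.001 -1.    -0.   ]]
local shift to reg 0.15 [-0.0351  0.0948 -0.0244]
```

```bash
python3 -m creep '-.012 0 -.008 0 0 0 0; -.025 0 -.017 0 0 0 0; -.035 .005 -.0244 0 0 0 0; -.035 .02 -.0244 0 0 0 0; -.035 .035 -.0244 0 0 0 0; -.035 .045 -.0244 0 0 0 0; -.035 .045 -.0244 0 0 0 0'
python3 go.py reg .15
python3 - <<'E'
from plant import *
from fit import *
p=camera('scene');im=p['pixels'][120:300,180:420,::-1];q=camera('wrist')
for n in ('regulator_top','capacitors_top'): print([(m['xyz'],m['conf']) for m in mark_of(q,n)[:2]])
im=cv2.resize(im,(640,480));cv2.imwrite('pics/s3.png',im)
w=np.ascontiguousarray(q['pixels'][:,:,::-1])
for u in proj(q,list(PTS.values())): cv2.drawMarker(w,tuple(int(round(v)) for v in u),(255,0,255),0,9,1)
cv2.imwrite('pics/w3.png',w)
E
```

```text
time_s: 3.65
tcp_pos: [0.5512, -0.0788, 0.1973]
orientation: [-0.121, 0.697, -0.696, 0.118]
contact_force: [-0.8, 0.9, 0.2]
grip_width: 0.0001
3.65 [ 0.55122822 -0.07877185  0.19726307] [-0.8065347   0.92930951  0.15881945] 0.0001443441169779266 
 [[-0.943 -0.004  0.333]
 [-0.333  0.001 -0.943]
 [ 0.004 -1.    -0.002]]
local shift to reg 0.15 [-0.0038  0.0473 -0.0017]
[([0.5535, -0.0761, 0.1058], 0.77)]
[([0.6306, -0.0527, 0.1102], 0.82)]
```

View pics/s3.png

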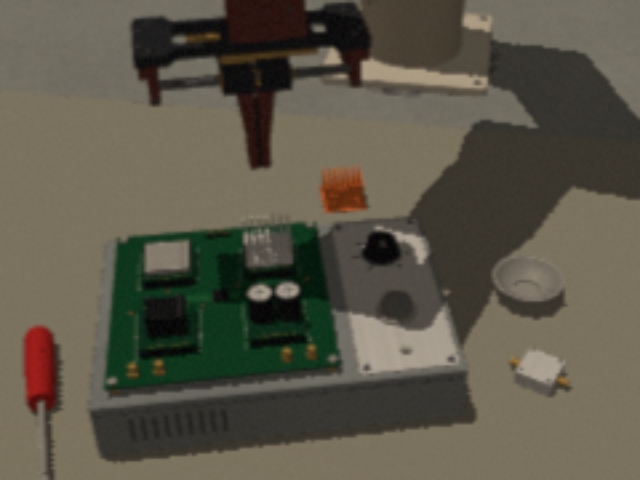

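View pics/w3.png

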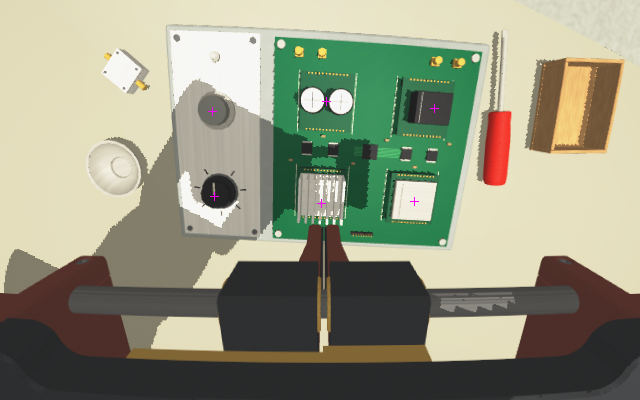

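The overlay agrees with both views: heat sink at (321,203) and cans at (326,101) in the wrist picture, with the closed fingertips above the heat sink. I'll lower now and hold.

```bash
python3 -m creep '-.001 .015 0 0 0 0 0; -.003 .03 -.001 0 0 0 0; -.003 .042 -.001 0 0 0 0; -.003 .047 -.001 0 0 0 0; -.003 .047 -.001 0 0 0 0; -.003 .047 -.001 0 0 0 0; -.003 .047 -.001 0 0 0 0; -.003 .047 -.001 0 0 0 0; -.003 .047 -.001 0 0 0 0; -.003 .047 -.001 0 0 0 0'
for i in 1; do python3 go.py reg .15; done
python3 -m creep '0 0 0 0 0 0 0; 0 0 0 0 0 0 0; 0 0 0 0 0 0 0; 0 0 0 0 0 0 0; 0 0 0 0 0 0 0; 0 0 0 0 0 0 0; 0 0 0 0 0 0 0; 0 0 0 0 0 0 0; 0 0 0 0 0 0 0; 0 0 0 0 0 0 0'
python3 -m creep '0 0 0 0 0 0 0; 0 0 0 0 0 0 0; 0 0 0 0 0 0 0; 0 0 0 0 0 0 0; 0 0 0 0 0 0 0; 0 0 0 0 0 0 0; 0 0 0 0 0 0 0; 0 0 0 0 0 0 0; 0 0 0 0 0 0 0; 0 0 0 0 0 0 0'
python3 go.py cap .2
```

```text
time_s: 4.68
tcp_pos: [0.5557, -0.0769, 0.1532]
orientation: [0.119, -0.697, 0.697, -0.12]
contact_force: [0.4, 1.0, -1.4]
grip_width: 0.0002
4.6833 [ 0.55566069 -0.0769064   0.1531721 ] [ 0.38596372  0.98115755 -1.35679127] 0.00022851411865294232 
 [[-0.943  0.001  0.333]
 [-0.333 -0.    -0.943]
 [-0.001 -1.     0.   ]]
local shift to reg 0.15 [ 0.0012  0.0032 -0.0015]
time_s: 5.52
tcp_pos: [0.5554, -0.0769, 0.1527]
orientation: [-0.12, 0.697, -0.697, 0.12]
contact_force: [0.1, -0.0, 0.5]
grip_width: 0.0002
time_s: 6.35
tcp_pos: [0.5554, -0.0769, 0.1527]
orientation: [-0.12, 0.697, -0.697, 0.12]
contact_force: [0.1, -0.6, -0.1]
grip_width: 0.0006
6.35 [ 0.55538862 -0.07688091  0.15268381] [ 0.09894631 -0.57771602 -0.1000812 ] 0.0006009963558477147 
 [[-0.943 -0.     0.333]
 [-0.333  0.    -0.943]
 [ 0.    -1.    -0.   ]]
local shift to cap 0.2 [-0.0829 -0.0473  0.0032]
```

```bash
python3 -m creep '0 0 0 0 0 0 0; 0 0 0 0 0 0 0; 0 0 0 0 0 0 0; 0 0 0 0 0 0 0; 0 0 0 0 0 0 0; 0 0 0 0 0 0 0; 0 0 0 0 0 0 0; 0 0 0 0 0 0 0; 0 0 0 0 0 0 0; 0 0 0 0 0 0 0'
python3 -m creep '0 -.015 0 0 0 0 0; 0 -.03 0 0 0 0 0; -.01 -.035 0 0 0 0 0; -.03 -.035 .001 0 0 0 0; -.05 -.035 .002 0 0 0 0; -.07 -.035 .003 0 0 0 0; -.083 -.035 .003 0 0 0 0; -.083 -.03 .003 0 0 0 0; -.083 -.015 .003 0 0 0 0; -.083 -.005 .003 0 0 0 0'
python3 -m creep '0 .005 0 0 0 0 0; 0 .007 0 0 0 0 0; 0 .007 0 0 0 0 0; 0 .007 0 0 0 0 0; 0 .007 0 0 0 0 0; 0 .007 0 0 0 0 0; 0 .007 0 0 0 0 0; 0 .007 0 0 0 0 0; 0 .007 0 0 0 0 0; 0 .007 0 0 0 0 0'
python3 go.py cap .151
python3 - <<'E'
from plant import *
import cv2
p=camera('scene');cv2.imwrite('pics/s4.png',cv2.resize(p['pixels'][120:300,180:420,::-1],(640,480)))
E
```

```text
time_s: 7.18
tcp_pos: [0.5554, -0.0769, 0.1526]
orientation: [0.12, -0.697, 0.697, -0.12]
contact_force: [0.3, 0.5, 0.1]
grip_width: 0.0004
time_s: 8.02
tcp_pos: [0.634, -0.0519, 0.1562]
orientation: [-0.12, 0.697, -0.697, 0.119]
contact_force: [-0.1, -0.1, 0.1]
grip_width: -0.0
time_s: 8.85
tcp_pos: [0.6347, -0.052, 0.1508]
orientation: [0.12, -0.697, 0.697, -0.12]
contact_force: [-0.6, -0.4, -0.6]
grip_width: 0.0005
8.85 [ 0.63469111 -0.05203191  0.15079892] [-0.56941838 -0.38481459 -0.57071049] 0.00047299817435970357 
 [[-0.943  0.     0.333]
 [-0.333 -0.    -0.943]
 [-0.    -1.     0.   ]]
local shift to cap 0.151 [ 0.0001 -0.0002  0.0002]
```

View pics/s4.png

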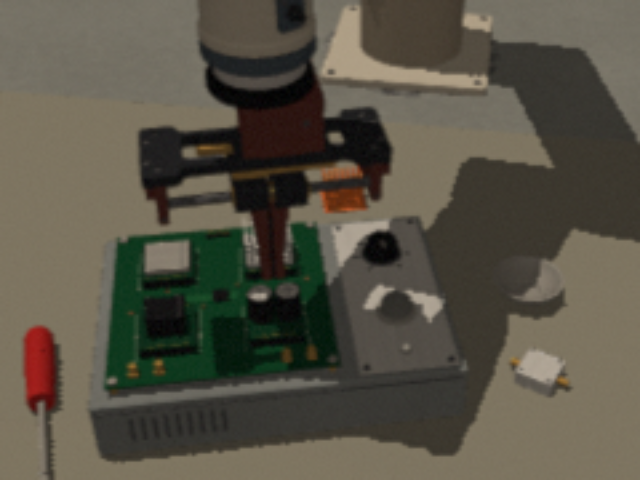

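The fingertips at (272,278) are just above the two cans at (275,292), with a visible gap and nothing touched. I'll hold for more than 2 s, then go up and over the button.

```bash
python3 -m creep '0 0 0 0 0 0 0; 0 0 0 0 0 0 0; 0 0 0 0 0 0 0; 0 0 0 0 0 0 0; 0 0 0 0 0 0 0; 0 0 0 0 0 0 0; 0 0 0 0 0 0 0; 0 0 0 0 0 0 0; 0 0 0 0 0 0 0; 0 0 0 0 0 0 0'
python3 -m creep '0 0 0 0 0 0 0; 0 0 0 0 0 0 0; 0 0 0 0 0 0 0; 0 0 0 0 0 0 0; 0 0 0 0 0 0 0; 0 0 0 0 0 0 0; 0 0 0 0 0 0 0; 0 0 0 0 0 0 0; 0 0 0 0 0 0 0; 0 0 0 0 0 0 0'
python3 -m creep '0 0 0 0 0 0 0; 0 0 0 0 0 0 0; 0 0 0 0 0 0 0; 0 0 0 0 0 0 0; 0 0 0 0 0 0 0; 0 0 0 0 0 0 0; 0 -.01 0 0 0 0 0; 0 -.025 0 0 0 0 0; 0 -.03 0 0 0 0 0; 0 -.03 0 0 0 0 0'
python3 go.py btn .125
```

```text
time_s: 9.73
tcp_pos: [0.6347, -0.0521, 0.1507]
orientation: [0.12, -0.697, 0.697, -0.12]
contact_force: [-0.7, 1.0, -0.8]
grip_width: 0.0009
time_s: 10.57
tcp_pos: [0.6347, -0.052, 0.1507]
orientation: [0.12, -0.697, 0.697, -0.12]
contact_force: [0.6, 0.7, 0.7]
grip_width: 0.0007
time_s: 11.4
tcp_pos: [0.6359, -0.0521, 0.1828]
orientation: [0.118, -0.697, 0.697, -0.121]
contact_force: [-0.0, -0.0, -0.3]
grip_width: 0.0005
11.4 [ 0.63587315 -0.05212282  0.1828178 ] [-0.02626196 -0.01311176 -0.33812682] 0.0004891317154904633 
 [[-0.943  0.004  0.333]
 [-0.333 -0.    -0.943]
 [-0.003 -1.     0.002]]
local shift to btn 0.125 [ 0.0077  0.0576 -0.1049]
```

```bash
python3 -m creep '0 0 -.015 0 0 0 0; .002 0 -.035 0 0 0 0; .004 0 -.055 0 0 0 0; .006 0 -.075 0 0 0 0; .007 0 -.095 0 0 0 0; .007 .01 -.1045 0 0 0 0; .007 .03 -.1045 0 0 0 0; .007 .045 -.1045 0 0 0 0; .007 .055 -.1045 0 0 0 0; .007 .055 -.1045 0 0 0 0'
python3 go.py btn .098
python3 - <<'E'
from plant import *
from fit import *
p=camera('scene');cv2.imwrite('pics/s5.png',cv2.resize(p['pixels'][160:280,220:380,::-1],(800,600)))
q=camera('wrist');w=np.ascontiguousarray(q['pixels'][:,:,::-1])
u=proj(q,[PTS['btn'],PTS['knob']]); print(u)
for v in u: cv2.drawMarker(w,tuple(int(round(a)) for a in v),(255,0,255),0,9,1)
cv2.imwrite('pics/w5.png',w)
for n in ('power_button_top',): print([(m['xyz'],m['conf']) for m in mark_of(q,n)+mark_of(p,n)])
E
```

```text
time_s: 12.23
tcp_pos: [0.5912, 0.0444, 0.1227]
orientation: [-0.121, 0.697, -0.697, 0.118]
contact_force: [-0.4, -0.3, 0.0]
grip_width: 0.0006
12.2333 [0.5912111  0.04436161 0.12266595] [-0.40311255 -0.34039309  0.02780099] 0.0005642539280701129 
 [[-0.943 -0.005  0.334]
 [-0.334 -0.    -0.943]
 [ 0.005 -1.    -0.001]]
local shift to btn 0.098 [-0.0026  0.0247  0.0011]
[[324.25388317 222.01416697]
 [318.68765718 316.89629427]]
[([0.5976, 0.042, 0.0738], 0.65), ([0.5961, 0.0406, 0.076], 0.69)]
```

View pics/s5.png

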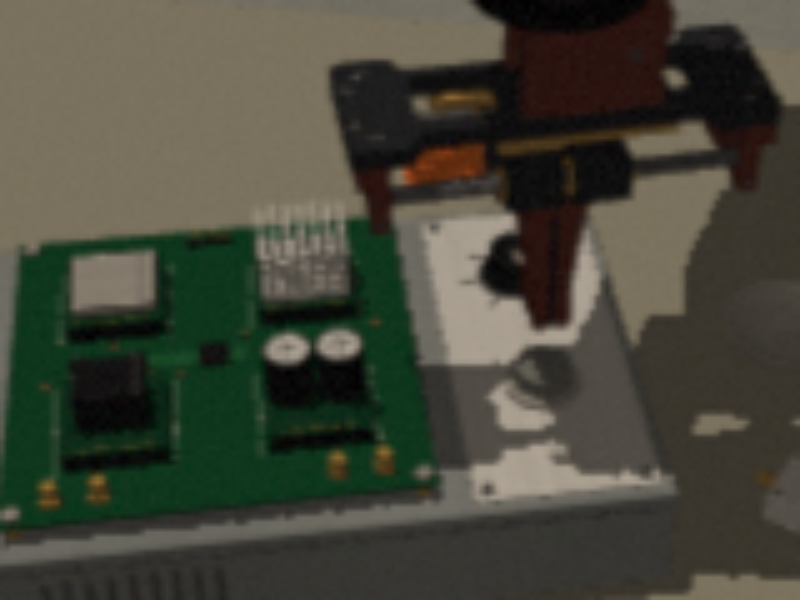

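View pics/w5.png

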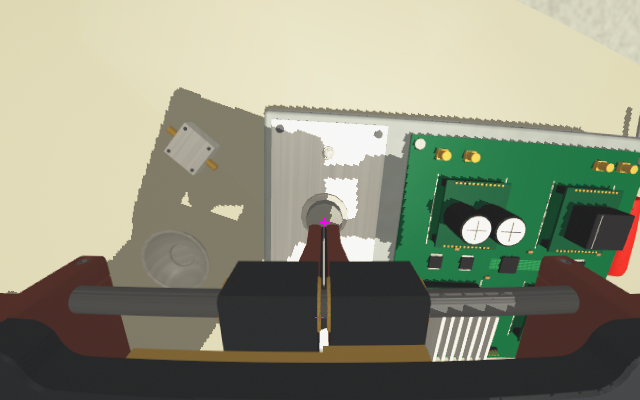

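In the wrist view the ring is centred near (324,214), about 5 mm towards +x of my marker. The network's mark agrees, so I'll shift about 4-5 mm that way while lowering to just above the button.

```bash
python3 -m creep '-.002 0 .0015 0 0 0 0; -.005 .004 .003 0 0 0 0; -.005 .01 .003 0 0 0 0; -.005 .016 .003 0 0 0 0; -.005 .02 .003 0 0 0 0; -.005 .02 .003 0 0 0 0; -.005 .02 .003 0 0 0 0; -.005 .02 .003 0 0 0 0'
python3 -m creep '0 .003 0 0 0 0 0; 0 .005 0 0 0 0 0; 0 .007 0 0 0 0 0; 0 .009 0 0 0 0 0; 0 .01 0 0 0 0 0; 0 .011 0 0 0 0 0; 0 .012 0 0 0 0 0; 0 .012 0 0 0 0 0'
```

```text
time_s: 13.1
tcp_pos: [0.5989, 0.043, 0.1056]
orientation: [-0.12, 0.697, -0.697, 0.12]
contact_force: [-0.5, 0.3, -0.4]
grip_width: 0.0004
time_s: 13.77
tcp_pos: [0.5989, 0.043, 0.0936]
orientation: [-0.12, 0.697, -0.697, 0.12]
contact_force: [-0.4, -0.6, 1.5]
grip_width: 0.0007
```

```bash
python3 -m creep '0 .001 0 0 0 0 0; 0 .002 0 0 0 0 0; 0 .003 0 0 0 0 0; 0 .003 0 0 0 0 0; 0 .003 0 0 0 0 0'
python3 -m creep '0 .001 0 0 0 0 0; 0 .0015 0 0 0 0 0; 0 .0015 0 0 0 0 0; 0 .0015 0 0 0 0 0'
```

```text
time_s: 14.18
tcp_pos: [0.5989, 0.043, 0.0905]
orientation: [-0.12, 0.697, -0.697, 0.12]
contact_force: [-0.6, 0.1, 0.8]
grip_width: 0.0007
time_s: 14.52
tcp_pos: [0.599, 0.043, 0.0903]
orientation: [0.119, -0.697, 0.697, -0.12]
contact_force: [-3.4, 0.1, 11.8]
grip_width: 0.0003
```

The stop was met at TCP z 0.0903 (tip 68.3 mm, button-in height 68 mm), with the force rising to 12 N. I'll hold briefly and draw straight back.

```bash
python3 -m creep '0 .0005 0 0 0 0 0; 0 .0005 0 0 0 0 0; 0 .0005 0 0 0 0 0; 0 0 0 0 0 0 0; 0 -.005 0 0 0 0 0; 0 -.02 0 0 0 0 0; 0 -.04 0 0 0 0 0; 0 -.065 0 0 0 0 0; 0 -.09 0 0 0 0 0; 0 -.11 0 0 0 0 0'
python3 -m creep '.03 -.02 0 0 0 0 0; .06 -.04 0 0 0 0 0; .09 -.05 0 0 0 0 0; .12 -.05 0 0 0 0 0; .15 -.05 0 0 0 0 0; .17 -.05 0 0 0 0 0; .17 -.05 0 0 0 0 0; .17 -.05 0 0 0 0 0'
python3 - <<'E'
from plant import *
from fit import *
s=state();print(s['time_s'],s['tcp_pos'],s['contact_force'])
p=camera('scene');cv2.imwrite('pics/s6.png',cv2.resize(p['pixels'][160:280,220:380,::-1],(800,600)))
for c in (p,camera('top')):
    for n in ['regulator','capacitors','relay','shield','power_button_top','screw_dish','attenuator','screwdriver','parts_box']:
        print(n,[(np.round(m['xyz'],3),round(m['conf'],2)) for m in mark_of(c,n)[:1]])
E
```

```text
time_s: 15.35
tcp_pos: [0.5993, 0.043, 0.2008]
orientation: [0.119, -0.697, 0.697, -0.12]
contact_force: [0.9, 1.2, 0.3]
grip_width: 0.0003
time_s: 16.02
tcp_pos: [0.4387, -0.0139, 0.2496]
orientation: [0.119, -0.697, 0.697, -0.12]
contact_force: [0.7, -0.1, 0.2]
grip_width: 0.0004
16.0167 [ 0.43867538 -0.01386635  0.24958423] [ 0.70024799 -0.14647947  0.16719064]
regulator [(array([ 0.553, -0.073,  0.079]), 0.77)]
capacitors [(array([ 0.638, -0.053,  0.076]), 0.95)]
relay [(array([ 0.655, -0.136,  0.081]), 0.64)]
shield [(array([ 0.581, -0.16 ,  0.077]), 0.83)]
power_button_top [(array([0.594, 0.041, 0.068]), 0.56)]
screw_dish [(array([ 0.486,  0.16 , -0.002]), 0.81)]
attenuator [(array([0.599, 0.171, 0.003]), 0.8)]
screwdriver [(array([ 0.7  , -0.239, -0.   ]), 0.67)]
parts_box [(array([ 0.732, -0.318, -0.002]), 0.64)]
regulator [(array([ 0.554, -0.076,  0.077]), 0.94)]
capacitors [(array([ 0.636, -0.052,  0.076]), 0.69)]
relay [(array([ 0.66 , -0.133,  0.078]), 0.97)]
shield [(array([ 0.581, -0.159,  0.078]), 0.69)]
power_button_top [(array([0.592, 0.048, 0.068]), 0.64)]
screw_dish [(array([0.486, 0.161, 0.003]), 0.58)]
attenuator [(array([ 0.603,  0.169, -0.002]), 0.66)]
screwdriver [(array([ 0.697, -0.245,  0.002]), 0.61)]
parts_box [(array([ 0.736, -0.319, -0.006]), 0.56)]
```

View pics/s6.png

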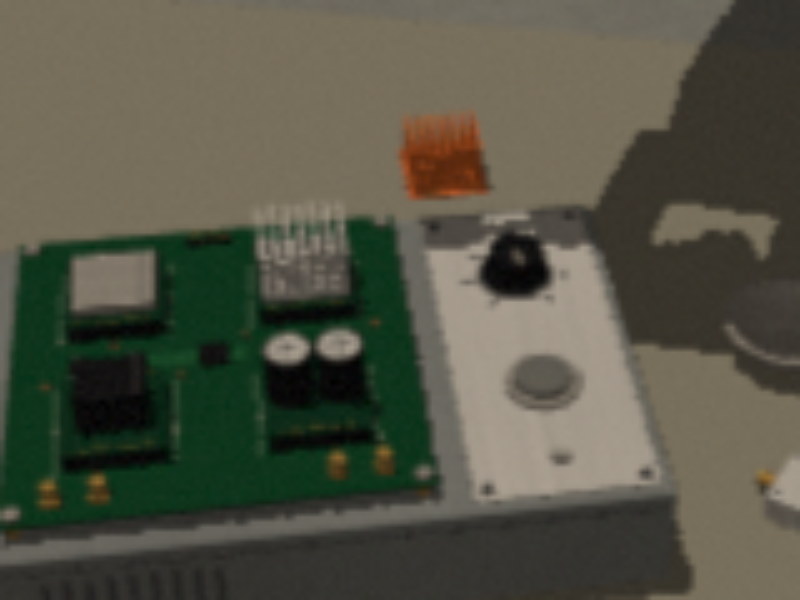

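The button at (543,378) now sits lower in its ring. Both views mark it at 68 mm, where it was about 73 mm before. The modules, the knob and the loose things are unchanged, and the arm is clear.

```bash
python3 -c "
from plant import *
print(close_job())"
```

```text
the job is handed in; nothing more can be done
None
```

The point-and-check is done, the power button is pressed fully in, and the job is handed in. `close_job()` gives no verdict. The robot's clock stood at about 16 s of the 48 s allowed.

- **Regulator:** I held the closed fingertips about 24 mm above the heat sink for about 2.5 s or more.
- **Capacitors:** I then held them about 22 mm above the two cans for over 2.5 s.
- **Power button:** It met its stop with the fingertips at about 68 mm, which is the given "in" height, and the force rose to about 12 N. I then drew straight up and back.

**Last checks:**
- **Button:** Both cameras now mark its top at 68 mm; they read about 73 mm before, and it stays in after release.
- **Other things:** The modules and loose things read where they were, within the networks' 3–6 mm scatter. This scatter is too coarse to prove the 4 mm module limit by itself, but the pictures show no change. I saw no contact force except at the button.
- **Knob:** It looks unchanged in the picture; the networks do not know it, so I have no measurement of it.
- **Arm:** It is clear of everything, with the measured force at noise level.

One disagreement: the button's position from my base fit was about 4–5 mm off what the close-up wrist view showed. I corrected for this before pressing. The final far views lay nearer the original fit, so the press was probably about 5 mm off centre, still on the button.

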